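# Clip the rod gauge onto its hanger eye

### The arm

A 7-joint arm with a two-finger parallel gripper is mounted at the origin on the work surface. World frame = base frame: x ahead of the robot, y to its left, z up, the work surface at z = 0. Lengths are in m, angles in rad, forces in N, time in s.
With the tool pointing down it reaches from about 0.4 to 0.85 m from the base axis. Payload 6.9 kg.
Tool frame: the origin (TCP) lies midway between the tips of the shut fingers; the grasp point (between the pads) lies behind it (ctrl.pinch_z is the z of the grasp point in the tool frame, in m); z points along the fingers, y is the line along which they close (so a half turn about z gives the same grasp; the last joint's range is limited). The gripper opens to 85 mm and grips with 20 to 120 N. Pads are 22 mm wide; open, the fingers measure 114 mm over their backs; the gripper's body (76 mm by 85 mm) begins 54 mm behind the grasp point. The pads swing forward as they close: fully open they stand 13 mm farther back than shut.
Start: joints at [-1.135, 0.507, -0.238, 1.5, 0.126, 1.149, -0.155], TCP at [0.202, 0.591, 0.231] pointing down, gripper open.
Joint ranges: [-3.08, 3.08], [-0.24, 2.05], [-1.43, 1.35], [0, 2.5], [-1.52, 4.66], [0.17, 1.96], [-2.89, 2.89]. Speed limits (rad/s): [2.39, 2.39, 3.14, 3.14, 3.14, 3.14, 3.14].

### API

Orientations are given as a unit quaternion [w, x, y, z].
In Python, from station import ctrl, get_state, vision, ticket, models gives the robot as it stands. Calls block until the motion is done:
- ctrl.movep(position, orientation): joint-space move of the TCP to a pose.
- ctrl.movel(position, frame=None, max_speed=0.15): straight line of the TCP; frame=None keeps the orientation; max_speed is the mean speed in m/s.
- ctrl.set_joints(angles): joint-space move.
- ctrl.ungrasp() and ctrl.close_gripper(force=None): open the fingers fully, or close them until they stop; force is the grip in N (None keeps the last).
- ctrl.pause(seconds).
- ctrl.ik(position, orientation): joint angles nearest the present ones, or None.
- get_state(): the state.
- vision.grab_frame(name): name is "side" or "top" or "wrist"; returns (picture, depth): 420x560x3 uint8, blue, green, red; 420x560 float32, m along the optical axis (not along the pixel's ray), 0 where there is no reading.
- vision.camera_info(name): a dict with "mtx" (3x3 intrinsics, pixels), "dist_coeffs" ([k1, k2, p1, p2, k3] as OpenCV has them; the pictures are not rectified), "R" (3x3) and "t" (3): a world point X has camera coordinates R X + t; the wrist camera has in their place "hand_eye" (4x4, takes a point from camera to tool coordinates, whose origin is the TCP and whose axes are the flange's). Camera axes: x right, y down, z forward; pixel columns grow to the right and rows downward; lengths in m; the calibration is good to about 2 mm. A picture is of the moment at which its call begins: read the wrist's pose just before it. camera_info takes no time and is no camera call.
A pose or a line that the arm cannot do raises ctrl.Unreachable and nothing moves.
- ticket.close_job(): hands the job in; it is judged then, once.
Trained networks look in the newest picture that a camera, given by its name, has taken for a name from the list of things; names that differ only in an ending like _2 or _b are one class to them, and where a whole thing is asked for, a point or a joint stands for the part that bears it (a point fixed in the world has none). Each returns a list of dicts, best first, with "p" (0 to 1); they miss things now and then, are a little off and sometimes report something else, mostly with a low value. They report only what shows in the picture. A call takes as long as a camera call.
- models.recognise(camera, target): "point" ([column, row] in pixels, amid what is visible of it).
- models.masks_of(camera, target): "mask" (420x560 bool, what is visible of it) and "point" ([column, row] in pixels, amid what is visible of it).
The state is a dict: "time": time; "qpos": joint angles; "qd": joint speeds; "tau": joint torques, N m; "tcp_pos": TCP position; "eef_rot": TCP orientation; "contact_force": force on the tool from outside, world axes, zero at the start; "wrist_torque": the same for the moment, N m; "width": finger opening in m; "gripper_force": force on a finger pad.
Only numpy, scipy, OpenCV 4.12 (cv2) and the standard library are available. Lean on these libraries where they do the work, as an engineer would, in place of code of your own. Each camera call takes 0.05 s, during which the arm holds its last target. There are 200 camera calls.

### The job

Pick up the rod gauge that has the snap hook and clip it onto the closed eye of its hanger: press the hook's sprung gate in against the eye's crossbar until the bar is inside and the gate has sprung shut behind it. Lower the gauge gently until the crook of the hook rests on the bar, only after that let go, and leave it hanging upright and still. The hanger is set to an unknown height, so feel for the bar; keep every push on it light (about 10 N is plenty), and leave everything else where it is.

Things in the scene. Friction and masses are not known exactly. Their poses are not given: they have to be found in the camera images.
- gauge: gauge with the snap hook, 160 mm tall, about 180 g, standing on the counter. Origin under its round foot (40 mm across, 10 mm thick), z up along the black 12 mm rod. On the rod a cross block (z 60 to 70 mm, 42 mm in x, 12 mm in y), above it the hook of 9 mm round steel bar in the x-z plane: spine at x = -18.5 mm, peaked crook above x = 0, nose at x = +18.5 mm; mouth towards +x
- gauge_tab (a point): point at x = 0, y = 0, z = 146 mm of the gauge, where to grip: the flat grip tab on top of the hook, 24 mm in the gauge's x, 12 mm thick in y, z 118 to 160 mm; grip across the thickness
- gauge_mouth (a point): point in the hook's mouth: x = 18.5 mm, z = 85 mm of the gauge. The mouth lies between the cross block (top at z = 70 mm) and the nose (tip at z = 97.5 mm). The 8 mm bar enters here, moving level towards the gauge's -x with its centre at gauge z = 77 to 92 mm, until it is at gauge x = 0; it then holds the gate folded inward
- gauge_seat (a point): point at x = 0, z = 109 mm of the gauge: where the centre of the bar lies when the gauge hangs from the crook. With the bar inside, lowering the gauge brings the bar up here; the gate snaps shut once the bar is above about gauge z = 103 mm
- gate (a joint): the hook's sprung gate, a 4 x 9 x 28 mm bar hinged at x = 11 mm, z = 72 mm of the gauge, standing up to just inside the nose. Value in rad: 0 shut, up to 1.25 as it is pushed inward (tip towards the gauge's -x). A spring shuts it; the bar needs about 2 N to start it and 4 to 6 N to push it fully in
- hanger: the hanger, fixed to the counter. Origin on the counter under the middle of its 75 x 130 x 8 mm foot plate, straight below the middle of the eye's crossbar, which runs along y. Two upright sleeves at y = +-42 mm (16 mm thick, 90 mm tall, 20 mm collars on top) carry the eye. The hook may come from the -x or the +x side
- hanger_mid (a point): point fixed 147 mm above the hanger's origin: the middle of the height range of the eye, a closed loop of 8 mm round steel bar (legs at y = +-42 mm, level crossbar between them). The crossbar's centre is clamped anywhere from 22 mm below to 22 mm above this point; its height differs each time and is not reported. It can be felt from above, e.g. with the foot of the held gauge
- plain_gauge: bystander: a black rod of 12 mm on the same 40 mm round foot, 95 mm tall, with no hook; origin under its foot
- cup: bystander: squat white porcelain cup, 70 mm across, 50 mm tall, with blue pegs standing in it to 72 mm; origin under its centre
- jar: bystander: brown glass jar, 48 mm across, 60 mm tall; origin under its centre
- driver: bystander: screwdriver lying on the counter, about 160 mm long
- ball0_center (a point): bystander: centre of a red glass ball of 31 mm in a small fixed wooden tray (44 x 116 x 16 mm)
- ball1_center (a point): bystander: the second glass ball in the tray
- ball2_center (a point): bystander: the third glass ball in the tray

How it is judged:
By the outcome, as a careful person would: the job done as asked, in the order asked, and still so for the second after the job is handed in, with the robot touching nothing.
It also fails if it takes over 51 s, if anything falls off the work surface, if the arm or the gripper's body presses on something with over 40 N, if the wrist force passes 120 N, or if a joint passes its speed limit or range.

## Working session

There is one attempt and no reset: what is moved stays moved. The work goes in short steps, each a Python script; the robot and the scene stay as the last script left them, time stands still between calls to the robot, and variables do not carry over. Pictures are saved under pics/ and viewed, at most 10 in all, crops included, and the job is handed in when it is done.

```bash
ls; mkdir -p pics
cat > h.py <<'E'
import numpy as np, cv2
from station import ctrl,get_state,vision,ticket,models
from scipy.spatial.transform import Rotation as Rot
def cam(n):
    i=vision.camera_info(n); K=np.array(i["mtx"]);d=np.array(i["dist_coeffs"])
    if "R" in i and i["R"] is not None:
        R=np.array(i["R"]);t=np.array(i["t"]).ravel(); return K,d,R.T,-R.T@t
    s=get_state(); H=np.array(i["hand_eye"]); w,x,y,z=s["eef_rot"]
    A=Rot.from_quat([x,y,z,w]).as_matrix()
    return K,d,A@H[:3,:3],A@H[:3,3]+np.array(s["tcp_pos"])
def pts(c,uv,dep):
    K,d,A,o=c
    n=cv2.undistortPoints(np.array(uv,float).reshape(-1,1,2),K,d).reshape(-1,2)
    return (np.c_[n,np.ones(len(n))]*np.array(dep).reshape(-1,1))@A.T+o
def cloud(c,mask,dep):
    v,u=np.nonzero(mask&(dep>0)); return pts(c,np.c_[u,v],dep[v,u])
def onplane(c,uv,z):
    K,d,A,o=c; r=pts((K,d,A,np.zeros(3)),uv,[1.]*len(np.reshape(uv,(-1,2))))
    return o+r*((z-o[2])/r[:,2])[:,None]
E
cat > a.py <<'E'
from h import *
s=get_state();print(s)
for n in("side","top"):
    c=cam(n);im,dep=vision.grab_frame(n);cv2.imwrite(f"pics/{n}0.png",im);print(n,"cam at",c[3])
    for t in("gauge","hanger","plain_gauge","cup","jar","driver","gauge_tab","gauge_mouth"):
        for m in models.masks_of(n,t)[:2]:
            P=cloud(c,m["mask"],dep)
            if len(P): print(t,round(m["p"],2),np.round(m["point"]),"med",np.median(P,0).round(3),"lo",np.percentile(P,3,0).round(3),"hi",np.percentile(P,97,0).round(3))
print(get_state()["time"],ctrl.pinch_z)
E
python3 a.py
```

```text
pics
{'time': 0.0, 'qpos': array([-1.13550659,  0.50834882, -0.23750917,  1.50114271,  0.125699  ,
        1.14890125, -0.15479582]), 'qd': array([-1.03660322e-03, -5.34262517e-04, -4.68911935e-05,  3.37330661e-04,
       -1.05723718e-04,  1.37276999e-03, -1.10690405e-03]), 'tau': array([-7.90622853e-04, -6.20583916e+01, -2.18663335e+00, -2.49662161e+01,
        1.26762429e-02,  1.17122071e-02, -1.33678148e-05]), 'tcp_pos': array([0.20231973, 0.59080944, 0.23041891]), 'eef_rot': array([-1.28713252e-04,  1.64144335e-01,  9.86435916e-01, -8.96568282e-04]), 'contact_force': array([ 0.38084104, -0.24675491, -0.37459264]), 'wrist_torque': array([ 0.04334443,  0.05115153, -0.05375317]), 'gripper_force': 0.0, 'width': 0.08539532574337481}
side cam at [ 0.37357144 -0.75680246  1.07954782]
gauge 0.88 [268. 318.] med [ 0.496 -0.223  0.069] lo [ 0.479 -0.237  0.001] hi [ 0.516 -0.168  0.162]
hanger 0.76 [254. 199.] med [0.559 0.143 0.01 ] lo [0.526 0.094 0.004] hi [0.598 0.216 0.167]
hanger 0.27 [358. 325.] med [ 0.687 -0.266  0.03 ] lo [ 0.676 -0.275  0.019] hi [ 0.7   -0.252  0.036]
plain_gau
[... 959 characters left out ...]
 198.] med [ 0.625 -0.035  0.01 ] lo [ 0.612 -0.054  0.004] hi [ 0.644 -0.021  0.095]
cup 0.72 [288. 272.] med [ 0.445 -0.051  0.018] lo [ 0.416 -0.079  0.001] hi [ 0.474 -0.02   0.071]
jar 0.92 [149. 238.] med [0.525 0.307 0.058] lo [0.507 0.291 0.028] hi [0.544 0.329 0.064]
driver 0.8 [213. 161.] med [0.726 0.16  0.022] lo [0.706 0.126 0.011] hi [0.744 0.203 0.028]
gauge_tab 0.89 [360. 252.] med [ 0.5   -0.216  0.071] lo [ 0.483 -0.225  0.005] hi [ 0.519 -0.204  0.161]
gauge_tab 0.16 [370. 180.] med [ 0.688 -0.259  0.029] lo [ 0.676 -0.273  0.015] hi [ 0.702 -0.247  0.036]
gauge_mouth 0.9 [359. 252.] med [ 0.5   -0.215  0.07 ] lo [ 0.481 -0.226  0.003] hi [ 0.519 -0.202  0.161]
0.9 -0.0187
```

Run:
```python
import cv2,numpy as np
a=cv2.imread("pics/side0.png");b=cv2.imread("pics/top0.png")
def z(i,x0,y0,x1,y1): return cv2.resize(i[y0:y1,x0:x1],(400,300),interpolation=cv2.INTER_CUBIC)
o=np.vstack([np.hstack([z(a,210,250,330,340+0),z(a,190,145,330,250)]),np.hstack([z(b,300,205,420,295),z(b,150,175,290,280)])])
cv2.imwrite("pics/m0.png",o)
```

```text
(no output)
```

View pics/top0.png

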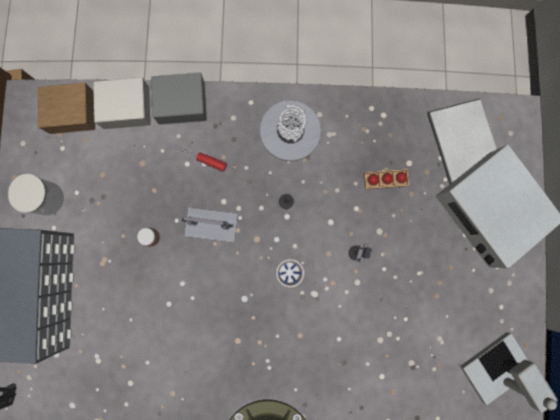

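View pics/m0.png

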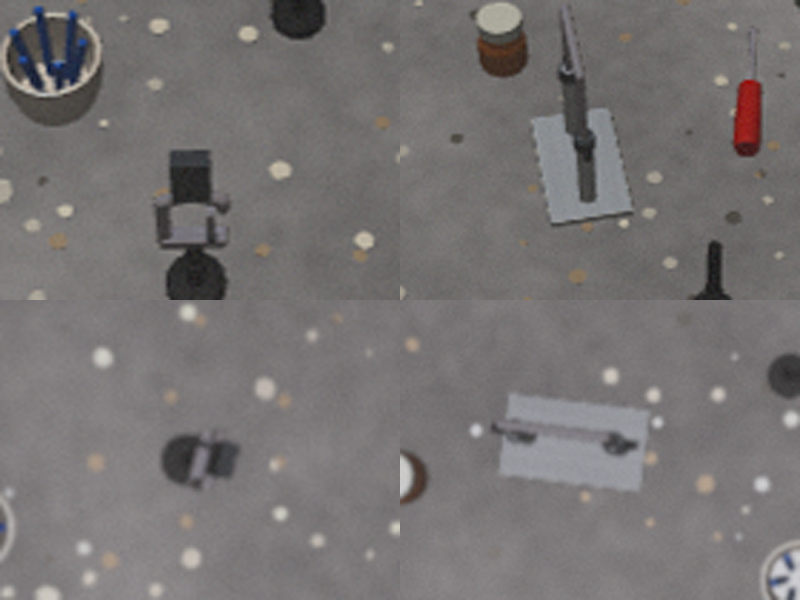

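The top view shows the gauge at about (360,252) and the hanger plate at about (211,225). In the side crop the spine is on the left and the nose and gate on the right, so the mouth faces roughly world +x. Next I fit the yaws and take a close look with the wrist camera.

```bash
cat >> h.py <<'E'
def down(yaw):  # tool z down, tool y at angle yaw+90deg (gauge x at yaw)
    c,s=np.cos(yaw),np.sin(yaw)
    y=np.array([-s,c,0]);zz=np.array([0,0,-1.]);x=np.cross(y,zz)
    q=Rot.from_matrix(np.c_[x,y,zz]).as_quat(); return np.array([q[3],q[0],q[1],q[2]])
E
cat > b.py <<'E'
from h import *
for n in("side","top"):
    c=cam(n);im,dep=vision.grab_frame(n)
    P=cloud(c,models.masks_of(n,"gauge_tab")[0]["mask"],dep)
    for lo,hi in((.15,.17),(.06,.08),(.1,.13),(-.01,.015)):
        Q=P[(P[:,2]>lo)&(P[:,2]<hi)]
        if len(Q)>8:
            r=cv2.minAreaRect((Q[:,:2]*1000).astype(np.float32));print(n,lo,len(Q),Q.mean(0).round(4),np.round(r[0],1),np.round(r[1],1),round(r[2],1), Q[:,:2].min(0).round(3),Q[:,:2].max(0).round(3))
    P=cloud(c,models.masks_of(n,"hanger")[0]["mask"],dep)
    for lo,hi in((0,.016),(.11,.19)):
        Q=P[(P[:,2]>lo)&(P[:,2]<hi)]
        r=cv2.minAreaRect((Q[:,:2]*1000).astype(np.float32));print(n,"hanger",len(Q),Q.mean(0).round(4),np.round(r[0],1),np.round(r[1],1),round(r[2],1),"z",np.percentile(Q[:,2],[5,50,95]).round(3))
for yaw in(0,np.pi):
    for p in((.5,-.22,.3),(.56,.155,.3),(.5,.155,.2)): print(yaw,ctrl.ik(p,down(yaw)))
E
python3 b.py
```

```text
side 0.15 81 [ 0.4972 -0.222   0.1588] [ 497.3 -220.4] [12.6 21.8] 74.0 [ 0.486 -0.228] [ 0.508 -0.213]
side 0.06 123 [ 0.4966 -0.2217  0.0707] [ 497.2 -219.7] [14.  43.6] 72.9 [ 0.476 -0.231] [ 0.518 -0.213]
side 0.1 96 [ 0.4967 -0.2226  0.1166] [ 497.6 -221.8] [10.8 42.7] 70.7 [ 0.477 -0.229] [ 0.518 -0.21 ]
side -0.01 223 [ 0.4974 -0.2191  0.0095] [ 501.2 -192.7] [94.3 42.5] 77.7 [ 0.479 -0.239] [ 0.531 -0.144]
side hanger 919 [0.5604 0.152  0.0086] [569.4 230. ] [282.4  75.6] 84.5 z [0.004 0.009 0.012]
side hanger 160 [0.5608 0.148  0.153 ] [561.7 155. ] [92.4  8.2] 84.4 z [0.115 0.164 0.17 ]
top 0.15 53 [ 0.501  -0.2181  0.1594] [ 500.6 -219.2] [11.6 23. ] 75.9 [ 0.491 -0.225] [ 0.512 -0.211]
top 0.06 61 [ 0.5006 -0.2173  0.0691] [ 500.3 -217.9] [10.2 42. ] 75.1 [ 0.481 -0.227] [ 0.52  -0.209]
top 0.1 38 [ 0.5011 -0.2168  0.1161] [ 500.5 -217.2] [ 9.3 41.6] 70.9 [ 0.481 -0.228] [ 0.519 -0.21 ]
top -0.01 90 [ 0.501  -0.2123  0.0089] [ 508.3 -223.3] [29.8 55.8] 43.9 [ 0.482 -0.254] [ 0.519 -0.199]
top hanger 1214 [0.5604 0.1554 0.007 ] [562.4 158.5] [137.   78.2] 85.0 z [0.003 0.007 0.011]
top hanger 153 [0.5617 0.155  0.1635] [562.2 156.9] [93.1  8.1] 84.6 z [0.147 0.165 0.17 ]
0 [-0.00561967  0.37044652  0.5548551   1.59751263 -0.20363716  1.23183279
  2.15763916]
0 [-0.22615102  0.38786163 -0.13095128  1.50265738  0.05198716  1.25447487
  1.20713722]
0 [-0.24410281  0.37768899 -0.14564244  1.81446961  0.06565185  0.95408623
  1.15317982]
3.141592653589793 [-0.17976339  0.43305865  0.85397963  1.59946277 -0.33823888  1.26441785
 -0.83910066]
3.141592653589793 [-0.64667339  0.42680729  0.52718676  1.50838151 -0.22011825  1.26580469
 -1.66308656]
3.141592653589793 [-0.70402639  0.41794027  0.51874515  1.82022415 -0.24683089  0.96772254
 -1.65197093]
```

```bash
cat > c.py <<'E'
from h import *
yaw=np.pi+np.radians(-16.5)
ctrl.movep([.499,-.2195,.29],down(yaw));ctrl.pause(.2)
c=cam("wrist");im,dep=vision.grab_frame("wrist");cv2.imwrite("pics/w1.png",im)
m=models.masks_of("wrist","gauge_tab")
print([round(x["p"],2) for x in m],get_state()["time"],get_state()["contact_force"])
P=cloud(c,m[0]["mask"],dep)
for lo,hi in((.15,.17),(.06,.08),(.1,.13),(.002,.018)):
    Q=P[(P[:,2]>lo)&(P[:,2]<hi)]
    if len(Q)>8:
        r=cv2.minAreaRect((Q[:,:2]*1000).astype(np.float32));print(lo,len(Q),Q.mean(0).round(4),np.round(r[0],1),np.round(r[1],1),round(r[2],1))
E
python3 c.py
```

```text
[0.87] 4.5333 [ 0.2075933   0.11407725 -0.82908749]
0.15 522 [ 0.4979 -0.2192  0.1593] [ 496.9 -219. ] [11.9 24.1] 76.2
0.06 110 [ 0.5114 -0.2234  0.0696] [ 507.8 -222.1] [11.8 19.2] 73.3
0.1 193 [ 0.5125 -0.2232  0.1158] [ 513.2 -223.6] [11.6 11.8] 73.7
0.002 597 [ 0.5001 -0.2203  0.0096] [ 498.5 -219.4] [38.7 36.4] 72.9
```

View pics/w1.png

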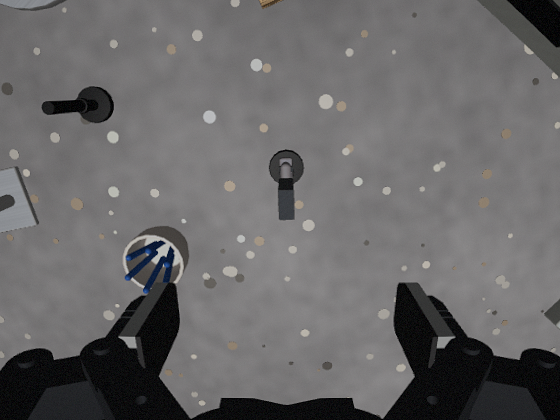

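The wrist view shows the tab at about (286,200), lying between the fingers with its long side perpendicular to their closing line. That is right for the grasp, so I grip, lift, and move over the hanger.

```bash
cat > d.py <<'E'
from h import *
yaw=np.pi+np.radians(-15.5); zg=.146+ctrl.pinch_z
ctrl.movep([.4975,-.2192,.22],down(yaw))
ctrl.movel([.4975,-.2192,zg],max_speed=.1)
ctrl.close_gripper(60); s=get_state(); print(s["tcp_pos"],s["width"],s["gripper_force"],s["contact_force"])
ctrl.movel([.4975,-.2192,.345],max_speed=.15)
yaw=np.pi+np.radians(-5.3)
ctrl.movep([.562,.1565,.345],down(yaw));ctrl.pause(.3)
s=get_state();print(s["time"],s["tcp_pos"],s["width"],s["contact_force"],s["wrist_torque"],s["qpos"].round(2))
im,dep=vision.grab_frame("side");cv2.imwrite("pics/s2.png",cv2.resize(im[60:270,130:410],(800,600)))
E
python3 d.py
```

```text
[ 0.49771604 -0.21915184  0.12743602] 0.011280282123281393 58.88391315937042 [0.01659281 0.3163991  1.7925509 ]
9.975 [0.56213928 0.15560289 0.34514369] 0.011328348126657296 [-0.08895628  0.17770727 -1.5763259 ] [-0.02999791  0.00510693 -0.01118302] [-0.84  0.49  0.91  1.42 -0.39  1.42 -1.59]
```

View pics/s2.png

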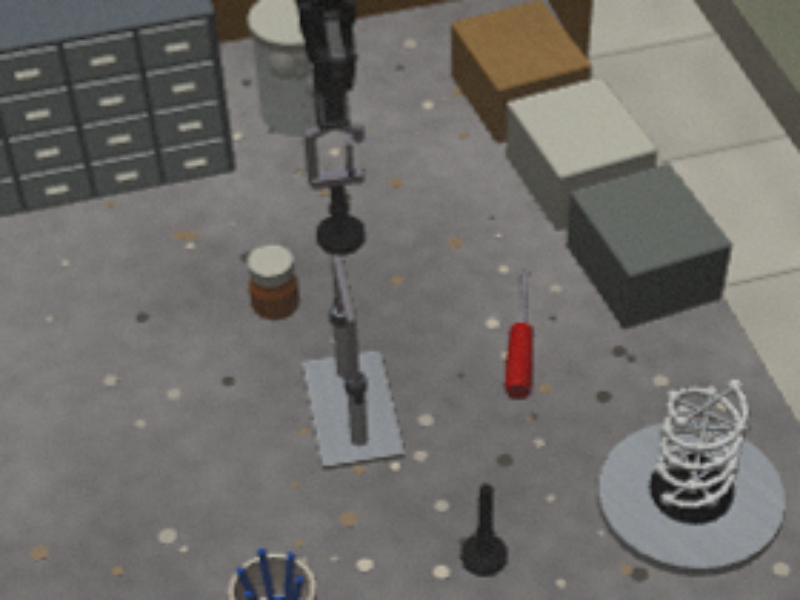

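The side view shows the gauge hanging straight from the gripper with its spine on the left (about 310,155) and the mouth on the right (about 355,160). The foot is above the bar. Next I lower it gently to feel for the bar.

```bash
cat > e.py <<'E'
from h import *
zg=.1274
p=np.array([.562,.1565,.310]); ctrl.movel(p,max_speed=.08); ctrl.pause(.3)
f0=np.mean([get_state()["contact_force"] for _ in range(3)],0)
L=[]
while p[2]>.245:
    p[2]-=.001; ctrl.movel(p,max_speed=.03)
    s=get_state(); f=s["contact_force"]-f0; L.append((round(s["tcp_pos"][2]-zg,4),round(f[2],2)))
    if f[2]>3: break
print(L[-8:],s["wrist_torque"])
ctrl.movel(p+[0,0,.02],max_speed=.08)
s=get_state();print(f0,s["time"],s["tcp_pos"],s["width"],s["contact_force"])
E
python3 e.py
```

```text
[(np.float64(0.1735), np.float64(0.76)), (np.float64(0.1725), np.float64(1.6)), (np.float64(0.1715), np.float64(0.03)), (np.float64(0.1705), np.float64(1.75)), (np.float64(0.1695), np.float64(0.83)), (np.float64(0.1685), np.float64(0.71)), (np.float64(0.1675), np.float64(0.89)), (np.float64(0.1672), np.float64(6.43))] [0.02991831 0.23115879 0.01569287]
[ 0.07995747 -0.54664735 -2.78509927] 15.3167 [0.56209076 0.15646056 0.31398945] 0.010948310389675956 [-0.61157941 -0.42604183 -2.74809321]
```

```bash
cat > f.py <<'E'
from h import *
zg=.1274; bz=.1633; a=np.radians(-5.3); u=np.array([np.cos(a),np.sin(a),0])
c=np.array([.562,.1565,0]); zi=np.array([0,0,bz-.084+zg])
ctrl.movel(c-.065*u+[0,0,.314],max_speed=.12)
ctrl.movel(c-.065*u+zi,max_speed=.12)
ctrl.movel(c-.034*u+zi,max_speed=.06); ctrl.pause(.3)
f0=np.mean([get_state()["contact_force"] for _ in range(3)],0); L=[]
for d in np.arange(-.032,.0005,.002):
    ctrl.movel(c+d*u+zi,max_speed=.03)
    s=get_state(); f=s["contact_force"]-f0; L.append((round(1000*d),*f.round(1)))
    if np.linalg.norm(f)>10: print("STOP");break
print(*L,sep="\n"); s=get_state();print(s["time"],s["tcp_pos"],s["width"])
im,dep=vision.grab_frame("side");cv2.imwrite("pics/s3.png",cv2.resize(im[110:215,190:330],(800,600),interpolation=cv2.INTER_CUBIC))
E
python3 f.py
```

```text
(-32, np.float64(0.5), np.float64(0.2), np.float64(-0.0))
(-30, np.float64(0.5), np.float64(1.9), np.float64(-0.5))
(-28, np.float64(-0.0), np.float64(0.2), np.float64(0.4))
(-26, np.float64(0.0), np.float64(1.3), np.float64(0.2))
(-24, np.float64(-0.2), np.float64(1.0), np.float64(1.5))
(-22, np.float64(0.1), np.float64(0.8), np.float64(-0.2))
(-20, np.float64(-0.1), np.float64(0.2), np.float64(0.7))
(-18, np.float64(0.3), np.float64(0.2), np.float64(0.1))
(-16, np.float64(-2.0), np.float64(0.4), np.float64(1.6))
(-14, np.float64(-4.4), np.float64(1.7), np.float64(0.6))
(-12, np.float64(-4.7), np.float64(1.6), np.float64(-0.3))
(-10, np.float64(-5.4), np.float64(1.2), np.float64(-0.0))
(-8, np.float64(-6.1), np.float64(0.4), np.float64(-1.1))
(-6, np.float64(-4.7), np.float64(0.3), np.float64(-1.7))
(-4, np.float64(-6.0), np.float64(1.6), np.float64(-2.6))
(-2, np.float64(-5.2), np.float64(0.9), np.float64(-2.7))
(0, np.float64(-4.7), np.float64(0.5), np.float64(-3.7))
22.2667 [0.56109091 0.1567277  0.20588064] 0.011076333244205436
```

View pics/s3.png

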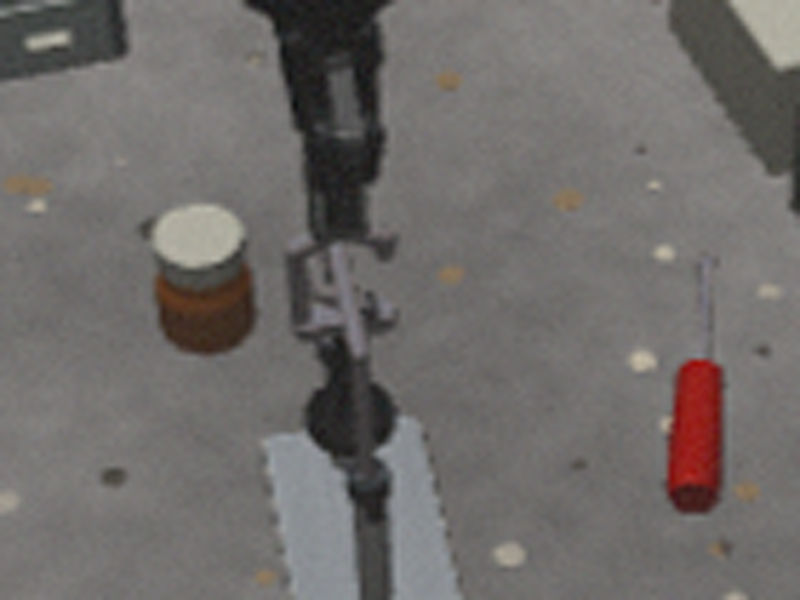

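The bar passed the nose and the gate yielded at about 5 to 6 N, starting 16 mm out as the geometry predicts. In the picture the bar (about 345,290) lies between the spine and the nose, with the gate folded in. Next I lower it gently.

```bash
cat > g.py <<'E'
from h import *
zg=.1274; bz=.1633; c=np.array([.562,.1565,0]); L=[]
fref=np.array([0,0,0.])
base=None; z=bz-.084+zg
while z>bz-.114+zg:
    z-=.001 if z<bz-.104+zg else .002
    ctrl.movel(c+[0,0,z],max_speed=.03)
    if z<bz-.105+zg: ctrl.pause(.1)
    s=get_state(); f=s["contact_force"]; L.append((round(1000*(bz-z+zg),1),*f.round(1),s["tcp_pos"][2].round(4)))
    if z<bz-.103+zg and base is None: base=f[2]
    if base is not None and f[2]-base>3.5: print("seated");break
    if f[2]>6: print("STOP");break
for l in L: print(*l)
s=get_state();print(s["time"],s["tcp_pos"],s["width"],s["wrist_torque"])
im,dep=vision.grab_frame("side");cv2.imwrite("pics/s4.png",cv2.resize(im[110:215,190:330],(800,600),interpolation=cv2.INTER_CUBIC))
E
python3 g.py
```

```text
seated
86.0 -4.4 0.5 -4.9 0.2043
88.0 -2.6 0.8 -5.0 0.2027
90.0 -3.5 -0.1 -4.3 0.2007
92.0 -2.8 -0.4 -4.6 0.1987
94.0 -1.6 -0.2 -5.6 0.1966
96.0 -2.0 0.4 -4.5 0.1946
98.0 -1.5 0.6 -4.6 0.1926
100.0 -0.2 0.6 -6.0 0.1905
102.0 0.2 0.0 -1.8 0.189
104.0 -0.4 -0.1 -2.3 0.1867
105.0 -0.2 0.1 -2.6 0.1857
106.0 0.5 0.3 -2.1 0.1847
107.0 -0.4 0.3 -1.9 0.1837
108.0 -0.5 0.5 -1.7 0.1827
109.0 -0.0 0.1 -2.2 0.1817
110.0 -1.7 -0.1 4.8 0.1811
26.9167 [0.56215458 0.15646854 0.18114371] 0.01108465085334132 [0.01887293 0.35431888 0.00288713]
```

View pics/s4.png

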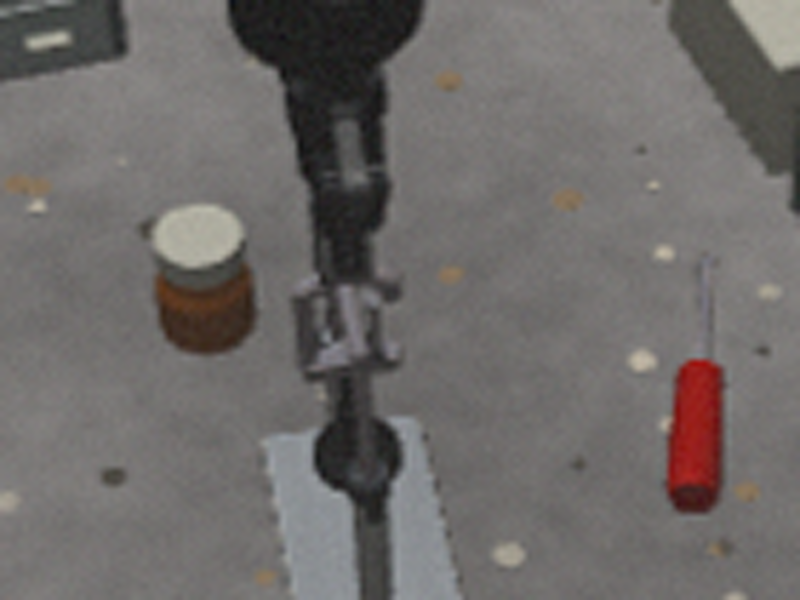

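The force dropped at 102 mm, where the gate snapped shut, and the crook seated at 109 mm. In the picture the gate stands closed (about 375,325) with the bar inside the hook. I ease the press a little, then release and retreat.

```bash
cat > k.py <<'E'
from h import *
c=np.array([.5617,.1565,0]); 
ctrl.movel(c+[0,0,.1811],max_speed=.01);ctrl.pause(.3)
z=.1811;s=get_state();print(s["contact_force"].round(1))
ctrl.ungrasp(); ctrl.pause(.3)
ctrl.movel(c+[0,0,z+.03],max_speed=.03)
ctrl.movel(c+[0,0,.33],max_speed=.12);ctrl.pause(1.)
def rod(n):
    cm=cam(n);im,dep=vision.grab_frame(n);m=models.masks_of(n,"gauge_tab")
    if not m: print("none");return im
    P=cloud(cm,m[0]["mask"],dep);print(n,round(m[0]["p"],2),np.median(P,0).round(4),np.percentile(P[:,2],[2,98]).round(3));
    for lo,hi in((.19,.23),(.05,.075)):
        Q=P[(P[:,2]>lo)&(P[:,2]<hi)]; print(len(Q),Q.mean(0).round(4) if len(Q) else "")
    return im
im=rod("side");print(get_state()["time"]);ctrl.pause(2);im=rod("side")
cv2.imwrite("pics/s5.png",cv2.resize(im[110:215,190:330],(800,600),interpolation=cv2.INTER_CUBIC));s=get_state();print(s["time"],s["tcp_pos"])
E
python3 k.py
```

```text
[0.2 0.9 3.3]
side 0.64 [0.5568 0.151  0.157 ] [0.047 0.215]
93 [0.5624 0.1502 0.2052]
70 [0.5511 0.153  0.0652]
31.9167
side 0.72 [0.5583 0.1511 0.1546] [0.005 0.215]
105 [0.5628 0.1505 0.205 ]
77 [0.555  0.1518 0.0645]
34.0167 [0.56168403 0.15653266 0.33000456]
```

View pics/s5.png

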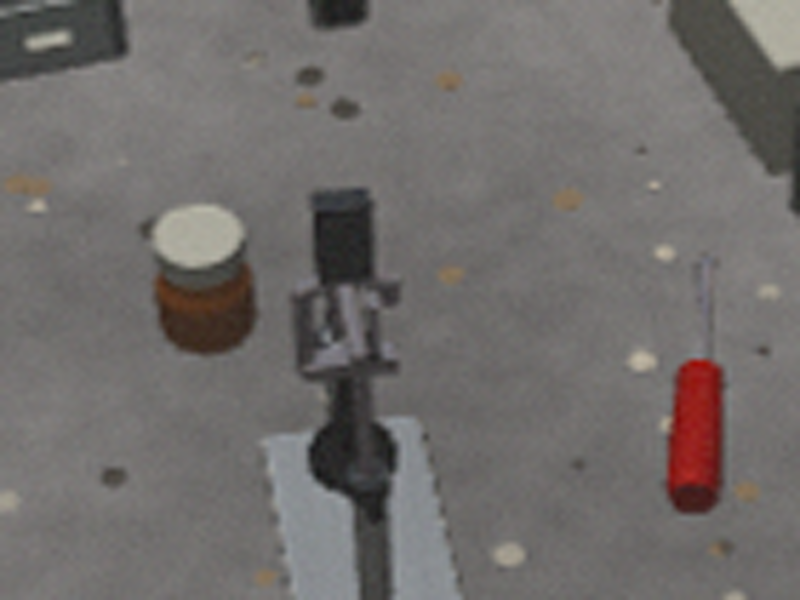

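The gauge hangs from the bar with the gate shut (about 375,325). The foot moved a few mm between the two looks, so I wait and check that it comes to rest.

```bash
cat > l.py <<'E'
from h import *
cm=cam("side"); r0=None
for k in range(16):
    ctrl.pause([0.35,.5][k%2] if k<12 else .35)
    im,dep=vision.grab_frame("side");m=models.masks_of("side","gauge_tab")
    P=cloud(cm,m[0]["mask"],dep); T=P[(P[:,2]>.19)&(P[:,2]<.23)];Q=P[(P[:,2]>.05)&(P[:,2]<.075)]
    print(round(get_state()["time"],1),T.mean(0).round(4)[:2],Q.mean(0).round(4)[:2])
E
python3 l.py
```

```text
34.5 [0.5622 0.1507] [0.5499 0.1536]
35.1 [0.5624 0.1508] [0.5554 0.1536]
35.5 [0.5622 0.1509] [0.5515 0.1546]
36.1 [0.5623 0.151 ] [0.5542 0.1557]
36.6 [0.5623 0.1506] [0.5559 0.1549]
37.2 [0.5613 0.1508] [0.5517 0.1532]
37.6 [0.5623 0.1507] [0.5552 0.1545]
38.2 [0.5622 0.1506] [0.5528 0.1558]
38.7 [0.5621 0.1507] [0.555  0.1528]
39.3 [0.5624 0.1509] [0.5556 0.1535]
39.7 [0.5622 0.1506] [0.5564 0.1557]
40.3 [0.5626 0.1509] [0.5549 0.1552]
40.8 [0.5616 0.1498] [0.5513 0.1546]
41.2 [0.5623 0.151 ] [0.5494 0.1537]
41.7 [nan nan] [nan nan]
42.1 [0.5624 0.1509] [0.5555 0.1542]l.py:7: RuntimeWarning: Mean of empty slice.
  print(round(get_state()["time"],1),T.mean(0).round(4)[:2],Q.mean(0).round(4)[:2])
  ret = um.true_divide(
```

```bash
python3 -c "
from station import ticket;print(ticket.close_job())"
```

```text
the job is handed in; nothing more can be done
None
```

The gauge is clipped onto the hanger's eye with the gate shut and hangs from the crook, untouched by the robot; I handed the job in at about 42 s. It looked still and close to upright: the tab stayed put over the last 8 s, and the measured tilt of up to about 5° is rough because the foot is partly hidden.

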